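Slip a copper busbar link under the sprung contact of its test nest and test it

ROBOT

A 7-joint arm with a two-finger parallel gripper is mounted at the origin on a cart in front of the work surface, level with it; the furniture and walls round the work are solid. World frame = base frame: x ahead of the robot, y to its left, z up, the work surface at z = 0. Lengths are in mm, angles in rad, forces in N, time in s.
With the tool pointing down it reaches from about 400 to 875 mm from the base axis. Payload 4.4 kg.
Tool frame: the origin (TCP) lies at the very end of the fingers, on their centre line; the grasp point (between the pads) lies 19 mm behind it (ctrl.grasp_offset is the distance from the TCP to the grasp point, in mm); z points along the fingers, y is the line along which they close (so a half turn about z gives the same grasp; the last joint's range is limited). The gripper opens to 85 mm and grips with 20 to 120 N. Pads are 22 mm wide; open, the fingers measure 114 mm over their backs; the gripper's body (76 mm by 85 mm) begins 54 mm behind the grasp point. The pads swing forward as they close: fully open they stand 13 mm farther back than shut.
Start: joints at [1.164, 0.628, 0.038, 1.517, -0.027, 0.996, -0.02], TCP at [217.286, -612.621, 202.413] pointing down, gripper open.
Joint ranges: [-3.06, 3.06], [-0.37, 2.12], [-1.25, 1.32], [0.18, 2.47], [-1.1, 4.24], [0.23, 1.98], [-2.94, 2.94]. Speed limits (rad/s): [2.57, 2.57, 3.14, 3.14, 3.14, 3.14, 3.14].

INTERFACE

Orientations are given as [roll, pitch, yaw] about the fixed x, y, z axes, in that order (R = Rz(yaw) Ry(pitch) Rx(roll)).
In Python, from cell import status, cams, ctrl gives the robot as it stands.
- The arm moves only by the tool move_arm, never from a script. Its argument "plan" is a list of rows, each a list of 3 entries, a list of its own where there are three numbers: the shift along the world's x, y, z in mm, then the turn, a rotation vector about the world's x, y, z in degrees, then the opening, from 0 (shut) to 1 (fully open). In form: [[[x, y, z], [wx, wy, wz], gripper], ...]. A call has 1 to 10 rows; each row shifts and turns the commanded pose from where the row before left it; what a row does not reach is not made up. A row lasts 1/8 s, in which the tool goes at most 62.5 mm and 10.7 degrees, less where a joint would pass 70% of its speed; a pose out of reach is approached as far as the arm can. A call with a gripper value outside its range is refused whole. The fingers move at their own pace and stop on an object; the grip force is fixed at half the most. Time passes only in rows, so rows that do not move let the fingers close. It gives the time, the measured TCP pose, the force, the opening and the grip force at its end, in the units of the state.
- status.read_state(): the state, without advancing time (a new reading comes with each control period).
- cams.get_image(name): name is "side" or "top"; returns the picture (400x640x3 uint8, blue, green, red); there is no depth.
- cams.camera_params(name): a dict with "K" (3x3 intrinsics, pixels), "pose" (4x4, takes a point from camera to world coordinates). Camera axes: x right, y down, z forward; pixel columns grow to the right and rows downward; lengths in mm; the calibration is good to about 2 mm. A picture is of the moment at which its call begins. camera_params takes no time and is no camera call.
- ctrl.finish_job(): hands the job in; it is judged then, once.
The state is a dict: "clock": time; "qpos": joint angles; "qd": joint speeds; "tau": joint torques, N m; "eef_pos": TCP position; "tool_rot": TCP orientation; "force": force on the tool from outside, world axes, zero at the start; "torque": the same for the moment, N m; "width": finger opening in mm; "gripper_force": force on a finger pad.
Only numpy, scipy, OpenCV 4.12 (cv2) and the standard library are available. Lean on these libraries where they do the work, as an engineer would, in place of code of your own. Each camera call takes 0.05 s, during which the arm holds its last target. There are 200 camera calls.

TASK

Load the copper link that lies in the mouth of the test nest: with one fingertip hold the paddle of the spring clip well down so that its nose stays up clear of the link, and with the other fingertip push the link along the guides beneath the nose until it is fully home against the brass end contact. Then let the clip down on the link and press the test button on the tester head fully in and let it go. The link is only pushed, never picked up, and the things lying about on the bench are left alone.

Things in the scene. Friction and masses are not known exactly. Their poses are not given: they have to be found in the camera images.
- nest: test nest fixed to the bench, base 212 x 132 x 8 mm. Origin on the bench under the bed's centre line; x: the way the link is pushed; z up; the clip's paddle is on the y- side. Grey bed, 56 mm wide, x -105 to 60 mm, top at z = 20 mm. Two steel guide rails on it, 6 mm high, 32 mm apart from x = 12 to 60 mm, with flared mouths from x = -10 to 12 mm
- end_contact (a point): centre of the foot of the brass end contact's face, on the bed, at nest x = 60, y = 0, z = 20 mm. A link that is home touches this face, so its centre is 30 mm before it, at nest x = 30, y = 0 mm. Behind it stands the black tester head, nest x 64 to 104, y -60 to 32 mm, top at z = 46 mm, with the test button on it
- link: flat copper busbar link with two 9 mm holes, 60 x 30 x 10 mm (x, y, z), about 0.15 kg, loose on the nest's bed, lying lengthways in front of the clip's nose. Origin at the centre of its underside; its rear end, to be pushed, is 30 mm behind it along x
- clip (a joint): sprung rocker clip of the nest, rad. 0: nose down, nothing beneath (5 mm above the bed, too low for the link). About 0.15: nose resting on a link. From 0.22 a link passes. 0.42: paddle down on its stop, nose 18 mm above the bed; holding it there takes about 5 N. Springs shut when let go. Its shaft lies along nest x at y = -34, z = 34 mm, posts up to z = 42 mm
- clip_paddle (a point): middle of the top of the clip's steel paddle, 100 mm long (nest x -90 to 10 mm), 32 mm wide. Shut, it slopes up away from the bed at 24 degrees, this point at z = 35 mm. Down on its stop it is level, nest y -46 to -78 mm, top at z = 23 mm (3 mm above the bed), this point at x = -40, y = -62 mm. A fingertip can slide along it while pressing
- clip_nose (a point): underside of the clip's rounded nose, 16 mm long along the nest's x (22 to 38 mm), above the middle of the bed
- test_button (a joint): test button, m: 0 out, 0.005 fully in; springs out again, about 5 N fully in
- test_button_top (a point): centre of the top of the round test button, 22 mm across, on the tester head; it is pressed straight down
- spare_link: a spare link on the bench, the same as the one to be tested (60 x 30 x 10 mm copper, origin at the centre of its underside); leave alone
- gland: white and blue cable gland lying on its side on the bench, 56 x 46 x 40 mm, origin at the centre of its underside; leave alone
- lock_nut: flat hexagonal ring nut lying on the bench, 64 x 73 x 10 mm, origin at the centre of its underside; leave alone
- driver: screwdriver lying on the bench, 199 mm long along its own y, 28 mm high, origin under its middle; leave alone

How it is judged (in metres and radians):
On the way, in this order (a step that is already met when the one before it is completed fails the run):
1. the clip is held open, the link still in front of the nose (value of joint clip above 0.25 rad and x of link in the frame of nest below -0.002 m), for 0.1 s.
2. the link is pushed home beneath the nose while the clip is held open (value of joint clip above 0.22 rad and x of link in the frame of nest above 0.027 m and y of link in the frame of nest between -0.003 and 0.003 m and z of link in the frame of nest below 0.0225 m and contact force between the fingers and nest above 0.5 N), for 0.05 s.
3. the clip is let down on the link (x of link in the frame of nest above 0.027 m and y of link in the frame of nest between -0.003 and 0.003 m and z of link in the frame of nest below 0.0225 m and value of joint clip between 0.11 and 0.22 rad), for 0.2 s.
4. the test button is pressed in with the link clamped (all of step 3 and value of joint test_button above 0.004 m), for 0.1 s.
At the end, for the whole second after the job is handed in: the link lies flat on the bed, within 3 mm of home along the bed and 3 mm of its centre line and straight within 0.08 rad, at rest, the clip's nose resting on it (clip between 0.11 and 0.22 rad), and the test button has come out again (all of step 3 and angle between the x axis of link and the x axis of nest, either way round below 0.08 rad and value of joint test_button below 0.0015 m and linear speed of link below 0.02 m/s); the robot touches nothing.
It fails at once if the link is lifted or carried (more than 6 mm off the bed) or falls off it (z of link in the frame of nest above 0.026 m or z of link in the frame of nest below 0.01 m).
It fails at once if the link is tipped up (angle between link's own z axis and vertical above 0.2 rad).
It fails at once if the test button is pressed before the link is clamped home (value of joint test_button above 0.003 m and not (x of link in the frame of nest above 0.027 m and y of link in the frame of nest between -0.003 and 0.003 m and z of link in the frame of nest below 0.0225 m and value of joint clip between 0.11 and 0.22 rad)).
It fails at once if a bystander is pushed or taken (distance of any of spare_link, gland, lock_nut, driver from where it was at the start of the episode above 0.015 m).
It also fails if it takes over 42 s, if anything falls off the work surface, if the arm or the gripper's body presses on something with over 40 N, if the wrist force passes 120 N, or if a joint passes its speed limit or range.

## Working session

There is one attempt and no reset: what is moved stays moved. The work goes in short steps, Python scripts to look and compute and a tool call to move; the robot and the scene stay as the last step left them, time stands still between calls to the robot, and variables do not carry over. Pictures are saved under pics/ and viewed, at most 10 in all, crops included, and the job is handed in when it is done.

Besides the shell and the picture viewer there is one more tool, called after "Call:" as a command line: name --argument value ..., lists and objects as JSON in quotes. move_arm: Moves the arm, as the interface text tells. Its arguments: {"type":"object","properties":{"plan":{"type":"array","items":{"type":"array"}}},"required":["plan"]}

```bash
mkdir -p pics; ls; python3 - <<'E'
from cell import status,cams,ctrl
import cv2,numpy as np
for n in("top","side"):
    cv2.imwrite(f"pics/{n}0.png",cams.get_image(n)); p=cams.camera_params(n); print(n,np.round(p["K"],1).tolist(),np.round(p["pose"],3).tolist())
s=status.read_state();print(s)
E
```

```text
pics
top [[418.0, 0.0, 320.6], [0.0, 418.0, 199.3], [0.0, 0.0, 1.0]] [[0.002, -0.996, 0.091, 439.19], [-1.0, -0.0, 0.017, 340.406], [-0.017, -0.091, -0.996, 932.756], [0.0, 0.0, 0.0, 1.0]]
side [[435.9, 0.0, 310.5], [0.0, 435.9, 196.4], [0.0, 0.0, 1.0]] [[-0.999, -0.009, -0.042, 569.598], [0.035, 0.379, -0.925, 1140.005], [0.024, -0.925, -0.378, 423.25], [0.0, 0.0, 0.0, 1.0]]
{'clock': 0.1, 'qpos': array([ 1.16424282,  0.62922977,  0.03846334,  1.51824662, -0.02698566,
        0.99632689, -0.02000862]), 'qd': array([-0.00023971, -0.00356824,  0.00021525, -0.0016407 , -0.00101751,
        0.0003996 ,  0.00053628]), 'tau': array([ 3.49915819e-03, -5.64535511e+01,  1.23074558e+00, -1.93974119e+01,
        1.13060785e-02,  5.44515759e-03,  2.40169987e-05]), 'eef_pos': array([ 217.04048803, -612.05283267,  201.60374585]), 'tool_rot': array([-3.13990091e+00,  3.84546886e-05,  3.40738182e-01]), 'force': array([-0.6128331 ,  0.83261329, -0.42372701]), 'torque': array([-0.01642671, -0.06469946, -0.03301375]), 'gripper_force': 0.0, 'width': 85.14123535246513}
```

View pics/top0.png

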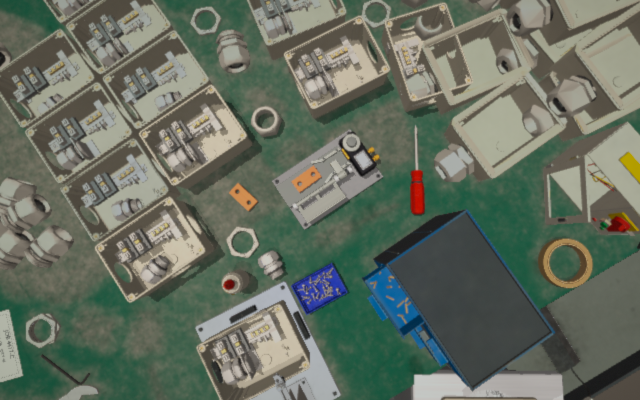

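View pics/side0.png

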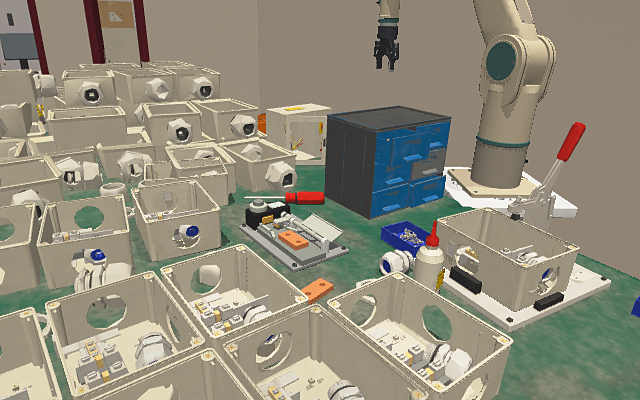

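The top view shows the nest at about (328,180), with the link at (307,180), the tester head at (357,152) and the paddle at about (320,205). The spare link is at (243,197) and the driver at (417,175). I'll crop in on the nest in both views.

```bash
python3 - <<'E'
import cv2,numpy as np
a=cv2.imread("pics/top0.png")[120:240,260:400]; b=cv2.imread("pics/side0.png")[185:285,225:365]
cv2.imwrite("pics/crop.png",np.hstack([cv2.resize(a,None,fx=5,fy=5,interpolation=cv2.INTER_CUBIC)]))
cv2.imwrite("pics/crops.png",cv2.resize(b,None,fx=5,fy=5,interpolation=cv2.INTER_CUBIC))
E
```

```text
(no output)
```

View pics/crop.png

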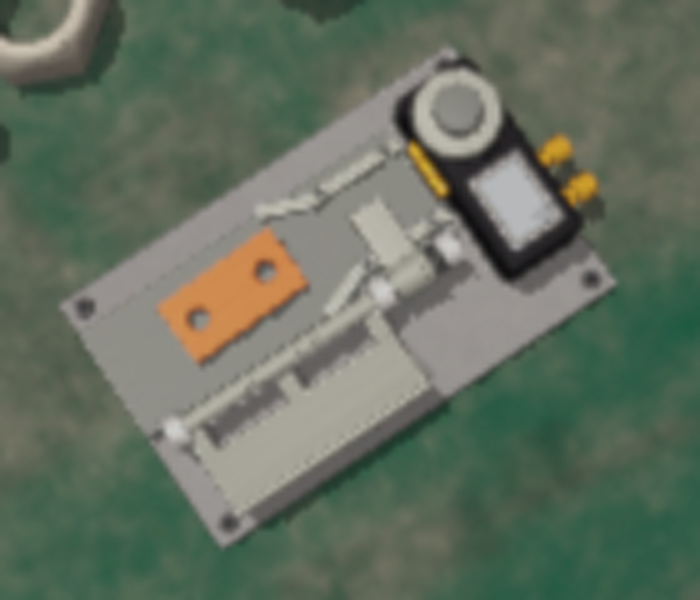

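View pics/crops.png

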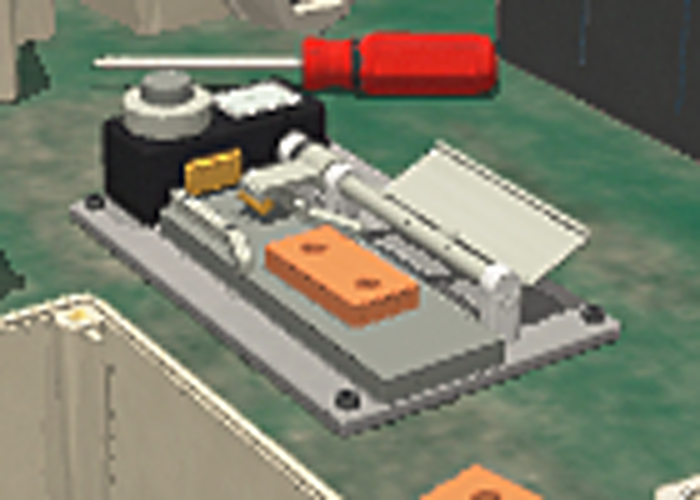

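```bash
cat > h.py <<'E'
import cv2,numpy as np
from cell import cams
def ray(n,uv):
    p=cams.camera_params(n);K,T=p["K"],np.array(p["pose"])
    d=T[:3,:3]@np.linalg.solve(K,[uv[0],uv[1],1]);return T[:3,3],d
def onz(n,uv,z):
    o,d=ray(n,uv);return o+d*(z-o[2])/d[2]
def tri(uv1,uv2):
    o1,d1=ray("top",uv1);o2,d2=ray("side",uv2)
    s=np.linalg.lstsq(np.c_[d1,-d2],o2-o1,rcond=None)[0]
    a=o1+d1*s[0];b=o2+d2*s[1];return (a+b)/2,np.linalg.norm(a-b)
def proj(n,P):
    p=cams.camera_params(n);T=np.linalg.inv(np.array(p["pose"]));c=p["K"]@(T[:3,:3]@P+T[:3,3]);return c[:2]/c[2]
def copper(n,im,box):
    h=cv2.cvtColor(im,cv2.COLOR_BGR2HSV);m=cv2.inRange(h,(5,120,120),(16,255,255))
    k=np.zeros_like(m);x0,y0,x1,y1=box;k[y0:y1,x0:x1]=m[y0:y1,x0:x1]
    c=max(cv2.findContours(k,cv2.RETR_EXTERNAL,cv2.CHAIN_APPROX_NONE)[0],key=cv2.contourArea);return c[:,0,:]
E
python3 - <<'E'
from h import *
np.set_printoptions(precision=1,suppress=True)
t=lambda u,v:(260+(u+.5)/5-.5,120+(v+.5)/5-.5); s=lambda u,v:(225+(u+.5)/5-.5,185+(v+.5)/5-.5)
im=cv2.imread("pics/top0.png")
# base corners
A,B,C,D=[onz("top",t(*q),8)[:2] for q in((62,305),(449,47),(222,548),(616,286))]
print("base",A,B,C,D,[np.linalg.norm(q) for q in(B-A,D-C,C-A,D-B)])
for q in(B-A,D-C,A-C,B-D):print(np.degrees(np.arctan2(q[1],q[0])))
# side base corners: left (70,210) near-bottom (345,420) right (620,322)
S=[onz("side",s(*q),8)[:2] for q in((345,422),(620,322),(70,208))]
print("side base A C B",S)
print("bed side (-105,28),(-105,-28)",[onz("side",s(*q),20)[:2] for q in((384,379),(505,344))])
for n,p,z in(("btn",(460,110),None),):
    print(tri(t(460,109),s(167,80)))
print("brass top",tri(t(428,170),s(213,158)))
pts=np.array([onz("top",p,30)[:2] for p in copper("top",im,(285,160,325,200))],np.float32)
r=cv2.minAreaRect(pts);print("link",r,cv2.boxPoints(r))
im2=cv2.imread("pics/side0.png")
p2=copper("side",im2,(270,225,315,255));print("side link bbox",p2.min(0),p2.max(0))
print("cabinet",tri((467,211),(327,112)),tri((552,330),(450,121)))
for q in((467,211),(552,330),(472,387),(385,270)):print(onz("top",q,200))
E
```

```text
base [565.4 465. ] [682.5 291.6] [457.1 392.8] [573.8 217.8] [np.float64(209.24083860222584), np.float64(210.34609624787544), np.float64(130.12990414423987), np.float64(131.44763101164344)]
-55.9437725691297
-56.30335239824403
33.69088195664845
34.17450434364492
side base A C B [array([566.2, 468.2]), array([459. , 394.4]), array([683.9, 297. ])]
bed side (-105,28),(-105,-28) [array([552.3, 458.5]), array([507., 433.])]
(array([641.4, 290.1,  64.8]), np.float64(0.9734548197241096))
brass top (array([621.6, 302.3,  34.4]), np.float64(1.2871778587989557))
link ((566.6419677734375, 387.2651062011719), (30.063682556152344, 59.38019943237305), 36.28641891479492) [[537.  402.3]
 [572.1 354.4]
 [596.3 372.2]
 [561.2 420.1]]
side link bbox [278 230] [308 249]
cabinet (array([486.7, 102.5, 216.7]), np.float64(4.4307582433137505)) (array([213.1, -30.3, 175.2]), np.float64(137.81355178943176))
[485.5  97.3 200. ]
[283.4 -40.1 200. ]
[189.1  97.7 200. ]
[383.2 241.3 200. ]
```

Nest yaw is about -56.1°, with its origin near (587.3, 354.3). The link is at nest x≈-39, y≈1. The cabinet is about 217 mm high, so I'll swing around above it.

```bash
python3 - <<'E'
import numpy as np
a=np.radians(np.linspace(-70.5,38.3,23));p=650*np.c_[np.cos(a),np.sin(a)];print(np.round(np.diff(p,axis=0)).astype(int).tolist(), p[-1])
E
```

```text
[[52, 21], [50, 25], [48, 30], [45, 34], [42, 37], [38, 41], [35, 44], [31, 47], [27, 49], [22, 51], [18, 53], [13, 55], [8, 55], [4, 56], [-1, 56], [-6, 56], [-11, 55], [-16, 54], [-20, 52], [-25, 50], [-29, 48], [-33, 45]] [510.10464085 402.85637067]
```

Call:
move_arm --plan '[[[0, 0, 60], [0, 0, 0], 0.6], [[0, 0, 60], [0, 0, 0], 0.6], [[0, 0, 50], [0, 0, 0], 0.6]]'

```text
clock: 0.48
eef_pos: [217.3, -612.6, 374.6]
tool_rot: [3.141, -0.0, 0.341]
force: [0.6, -1.3, -0.4]
width: 51.2
gripper_force: 0.0
```

Call:
move_arm --plan '[[[52, 21, 0], [0, 0, 4.75], 0.6], [[50, 25, 0], [0, 0, 4.75], 0.6], [[48, 30, 0], [0, 0, 4.75], 0.6], [[45, 34, 0], [0, 0, 4.75], 0.6], [[42, 37, 0], [0, 0, 4.75], 0.6], [[38, 41, 0], [0, 0, 4.75], 0.6], [[35, 44, 0], [0, 0, 4.75], 0.6], [[31, 47, 0], [0, 0, 4.75], 0.6], [[27, 49, 0], [0, 0, 4.75], 0.6], [[22, 51, 0], [0, 0, 4.75], 0.6]]'

```text
clock: 1.72
eef_pos: [607.9, -231.9, 371.6]
tool_rot: [-3.141, 0.0, 1.173]
force: [0.5, 0.6, 0.2]
width: 51.5
gripper_force: 0.0
```

Call:
move_arm --plan '[[[18, 53, 0], [0, 0, 4.75], 0.6], [[13, 55, 0], [0, 0, 4.75], 0.6], [[8, 55, 0], [0, 0, 4.75], 0.6], [[4, 56, 0], [0, 0, 4.75], 0.6], [[-1, 56, 0], [0, 0, 4.75], 0.6], [[-6, 56, 0], [0, 0, 4.75], 0.6], [[-11, 55, 0], [0, 0, 4.75], 0.6], [[-16, 54, 0], [0, 0, 4.75], 0.6], [[-20, 52, 0], [0, 0, 4.75], 0.6], [[-25, 50, 0], [0, 0, 4.75], 0.6]]'

```text
clock: 2.98
eef_pos: [570.5, 309.8, 371.7]
tool_rot: [-3.141, 0.0, 2.001]
force: [0.5, 0.5, 0.6]
width: 51.3
gripper_force: 0.0
```

Call:
move_arm --plan '[[[-29, 48, 0], [0, 0, 4.75], 0.6], [[-33, 45, 0], [0, 0, 4.75], 0.6], [[0, 0, 0], [0, 0, 0], 0.6]]'

```text
clock: 3.35
eef_pos: [504.1, 406.7, 372.2]
tool_rot: [-3.14, -0.004, 2.175]
force: [0.3, -0.6, -0.4]
width: 51.4
gripper_force: 0.0
```

Call:
move_arm --plan '[[[4, 5, -60], [0, 0, 0], 0.6], [[0, 0, -60], [0, 0, 0], 0.6], [[0, 0, -60], [0, 0, 0], 0.6], [[0, 0, -60], [0, 0, 0], 0.6], [[0, 0, -40], [0, 0, 0], 0.6], [[0, 0, 0], [0, 0, 0], 0.6], [[0, 0, 0], [0, 0, 0], 0.6]]'

```text
clock: 4.22
eef_pos: [514.4, 407.0, 94.0]
tool_rot: [3.139, -0.0, 2.164]
force: [-0.2, 0.3, 0.3]
width: 51.8
gripper_force: 0.0
```

```bash
python3 - <<'E'
from h import *
from cell import status
a=cams.get_image("top")[120:240,260:400]; b=cams.get_image("side")[165:265,225:365]
cv2.imwrite("pics/c2.png",np.vstack([cv2.resize(a,None,fx=2.5,fy=2.5,interpolation=cv2.INTER_CUBIC)[:300],cv2.resize(b,(350,250),interpolation=cv2.INTER_CUBIC)]))
s=status.read_state();p=s['eef_pos'];d=p[:2]-[587.3,354.3];y=np.radians(-56.1);print(p,s['tool_rot'],s['width'],s['force'],d@[np.cos(y),np.sin(y)],d@[-np.sin(y),np.cos(y)])
E
```

```text
[514.66128466 407.54438769  94.85759154] [ 3.13747263e+00 -5.53499205e-04  2.16418443e+00] 51.01995893875838 [-0.29645423  0.71720735  0.34732217] -84.7073840945187 -30.59422929308937
```

View pics/c2.png

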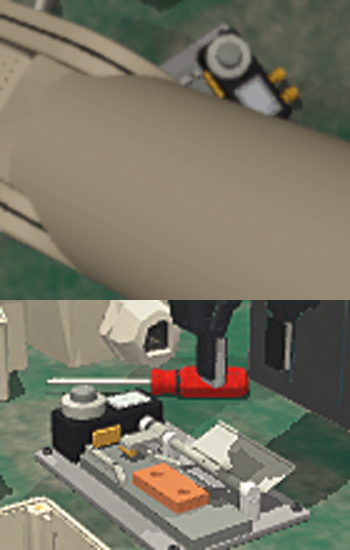

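The top view is hidden by the arm. The side view shows the link-side fingertip at about (215,370) above the rear of the bed and the other fingertip on the paddle side. I'll descend and feel for the paddle.

Call:
move_arm --plan '[[[0, 0, -30], [0, 0, 0], 0.6], [[0, 0, -20], [0, 0, 0], 0.6], [[0, 0, 0], [0, 0, 0], 0.6]]'

```text
clock: 4.7
eef_pos: [512.7, 405.7, 41.6]
tool_rot: [-3.139, 0.0, 2.165]
force: [1.2, 0.4, -0.2]
width: 51.5
gripper_force: 0.0
```

Call:
move_arm --plan '[[[0, 0, -5], [0, 0, 0], 0.6], [[0, 0, -5], [0, 0, 0], 0.6], [[0, 0, 0], [0, 0, 0], 0.6], [[0, 0, 0], [0, 0, 0], 0.6]]'

```text
clock: 5.2
eef_pos: [513.4, 406.5, 32.7]
tool_rot: [3.141, -0.0, 2.165]
force: [-0.4, -0.1, -1.0]
width: 51.2
gripper_force: 0.0
```

```bash
python3 - <<'E'
from h import *
from cell import status
b=cams.get_image("side")[185:275,225:365]
cv2.imwrite("pics/c3.png",cv2.resize(b,None,fx=5,fy=5,interpolation=cv2.INTER_CUBIC))
s=status.read_state();p=s['eef_pos'];d=p[:2]-[587.3,354.3];y=np.radians(-56.1);print(p,s['force'],d@[np.cos(y),np.sin(y)],d@[-np.sin(y),np.cos(y)])
E
```

```text
[513.44831883 406.54157911  32.69086612] [ 0.41378497 -0.0734707   0.38324964] -84.55156641508648 -32.160317414678545
```

View pics/c3.png

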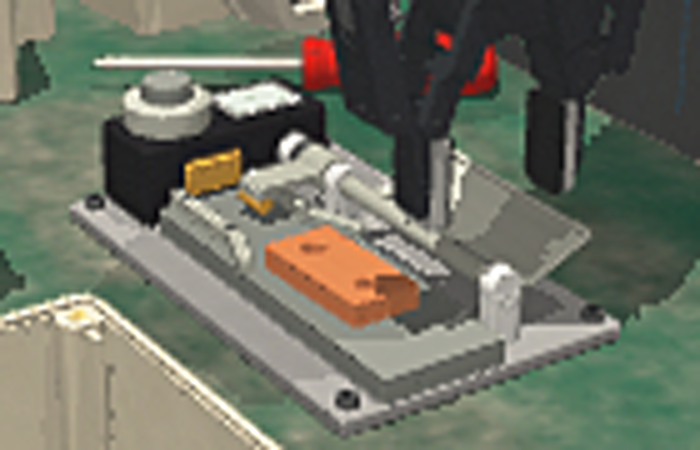

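```bash
python3 - <<'E'
from h import *
y=np.radians(-56.1);R=np.array([[np.cos(y),-np.sin(y)],[np.sin(y),np.cos(y)]])
def W(x,yy,z):return np.r_[R@[x,yy]+[587.3,354.3],z]
def q(P):return np.round((proj("side",P)-[225,185])*5).astype(int)
for z in(33,40,60):
  for yy in(0,-32,-64):print(z,yy,q(W(-84,yy,z)))
print("shaft ends",q(W(-95,-34,42)),q(W(10,-34,42)),"bed",q(W(-105,28,20)),q(W(-105,-28,20)),q(W(60,28,20)),"paddle shut outer",q(W(-90,-76,41)),q(W(10,-76,41)), "link rear",q(W(-69,0,30)))
# candidate: intersect observed tips with planes of different z
for uv in((418,213),(552,192)):
  for z in(33,40,50,60):
    P=onz("side",(225+uv[0]/5,185+uv[1]/5),z);print(uv,z,R.T@(P[:2]-[587.3,354.3]))
E
```

```text
33 0 [413 299]
33 -32 [482 277]
33 -64 [547 255]
40 0 [413 282]
40 -32 [482 260]
40 -64 [548 239]
60 0 [415 234]
60 -32 [484 213]
60 -64 [550 193]
shaft ends [504 266] [348 166] bed [383 375] [506 332] [157 205] paddle shut outer [582 235] [430 145] link rear [390 290]
(418, 213) 33 [-26.55951095 -43.49762849]
(418, 213) 40 [-37.95785464 -35.12045408]
(418, 213) 50 [-54.24120277 -23.15306207]
(418, 213) 60 [-70.52455091 -11.18567005]
(552, 192) 33 [ -40.94526276 -101.2067397 ]
(552, 192) 40 [-52.08556637 -91.79442551]
(552, 192) 50 [-68.0002858  -78.34826237]
(552, 192) 60 [-83.91500524 -64.90209923]
```

```bash
python3 - <<'E'
from h import *
print(proj("side",np.array([217.,-612.6,202])),proj("side",np.array([217.,-612.6,215])),proj("side",np.array([217.,-612.6,230])))
a=cv2.imread("pics/side0.png")
g=a[40:85,370:405].min(axis=2);print([(40+i,int(r.min()),int(r.argmin())+370) for i,r in enumerate(g) if i>18])
E
```

```text
[382.93920265  80.73283592] [383.22751745  77.34208753] [383.56225107  73.40542709]
[(59, 12, 381), (60, 20, 381), (61, 12, 394), (62, 19, 381), (63, 12, 381), (64, 11, 381), (65, 12, 381), (66, 8, 381), (67, 23, 393), (68, 16, 393), (69, 16, 393), (70, 95, 393), (71, 58, 392), (72, 117, 371), (73, 117, 371), (74, 117, 375), (75, 117, 371), (76, 117, 370), (77, 117, 375), (78, 117, 372), (79, 116, 402), (80, 117, 370), (81, 116, 382), (82, 117, 370), (83, 117, 371), (84, 117, 370)]
```

The fingertips look higher than the TCP reading, which agrees with there being no contact yet. I'll keep lowering by feel.

Call:
move_arm --plan '[[[0, 0, -4], [0, 0, 0], 0.6], [[0, 0, -4], [0, 0, 0], 0.6], [[0, 0, 0], [0, 0, 0], 0.6], [[0, 0, 0], [0, 0, 0], 0.6]]'

```text
clock: 5.75
eef_pos: [513.2, 406.4, 24.3]
tool_rot: [-3.141, -0.0, 2.165]
force: [-0.4, 0.9, -0.6]
width: 51.4
gripper_force: 0.0
```

```bash
python3 - <<'E'
from h import *
from cell import status
b=cams.get_image("side")[185:275,225:365]
cv2.imwrite("pics/c4.png",cv2.resize(b,None,fx=5,fy=5,interpolation=cv2.INTER_CUBIC))
s=status.read_state();print(s['eef_pos'],s['force'],s['torque'])
E
```

```text
[513.33993639 406.43441679  24.44222813] [ 0.5907824  -0.34186957 -0.39757574] [-0.02937773 -0.02292942 -0.02993234]
```

View pics/c4.png

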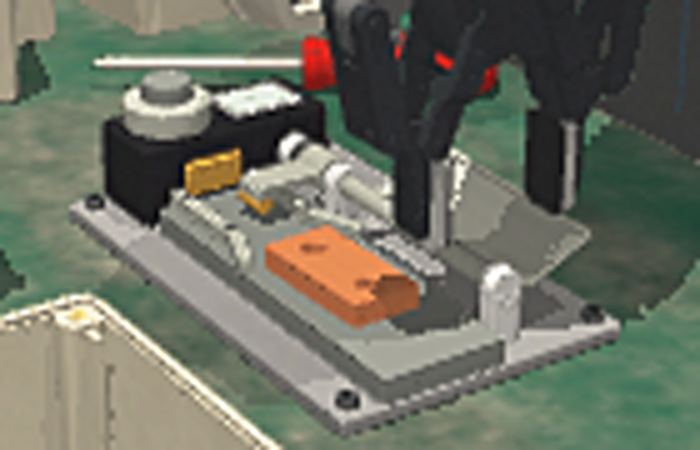

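The fingertip moved down to about (415,235) and is still well above the bed, with no force. I'll go lower.

Call:
move_arm --plan '[[[0, 0, -4], [0, 0, 0], 0.6], [[0, 0, -4], [0, 0, 0], 0.6], [[0, 0, 0], [0, 0, 0], 0.6], [[0, 0, 0], [0, 0, 0], 0.6]]'

```text
clock: 6.3
eef_pos: [513.3, 406.4, 16.4]
tool_rot: [-3.142, -0.0, 2.165]
force: [0.2, 0.4, -0.6]
width: 51.2
gripper_force: 0.0
```

Call:
move_arm --plan '[[[0, 0, -3], [0, 0, 0], 0.6], [[0, 0, -3], [0, 0, 0], 0.6], [[0, 0, 0], [0, 0, 0], 0.6], [[0, 0, 0], [0, 0, 0], 0.6]]'

```text
clock: 6.8
eef_pos: [513.3, 406.4, 10.4]
tool_rot: [-3.142, -0.0, 2.165]
force: [0.3, 0.2, 0.1]
width: 51.8
gripper_force: 0.0
```

```bash
python3 - <<'E'
from h import *
from cell import status
b=cams.get_image("side")[185:275,225:365]
cv2.imwrite("pics/c5.png",cv2.resize(b,None,fx=5,fy=5,interpolation=cv2.INTER_CUBIC))
s=status.read_state();print(s['eef_pos'],s['force'],s['torque'])
E
```

```text
[513.35118162 406.43389653  10.46334548] [ 0.1988185  -1.04596496  1.58157314] [-0.02035722 -0.02716478 -0.02929989]
```

View pics/c5.png

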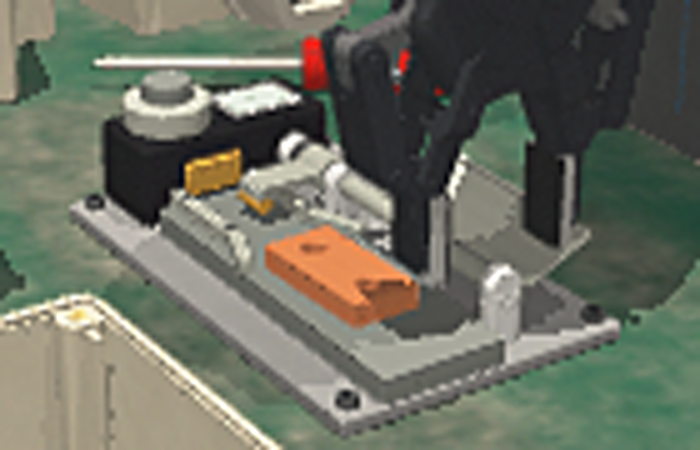

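```bash
python3 - <<'E'
from h import *
y=np.radians(-56.1);R=np.array([[np.cos(y),-np.sin(y)],[np.sin(y),np.cos(y)]])
q=lambda x,yy,z:np.round((proj("side",np.r_[R@[x,yy]+[587.3,354.3],z])-[225,185])*5).astype(int)
for z in(40,44,48):print(z,[q(x,v,z) for x in(-95.5,-73.5) for v in(-6.5,8,-57.5,-72)])
print("link rear top/bottom",q(-68.4,16,30),q(-69.6,-14,30),q(-68.4,16,20),"front",q(-9,16,30),q(-9,-14,30))
E
```

```text
40 [array([446, 290]), array([414, 301]), array([554, 255]), array([583, 245]), array([411, 267]), array([380, 277]), array([518, 233]), array([547, 224])]
44 [array([446, 280]), array([414, 291]), array([554, 246]), array([583, 236]), array([412, 257]), array([380, 267]), array([518, 224]), array([548, 215])]
48 [array([447, 271]), array([414, 281]), array([555, 236]), array([584, 227]), array([412, 248]), array([380, 258]), array([519, 215]), array([548, 206])]
link rear top/bottom [354 301] [421 281] [354 324] front [269 240] [333 221]
```

Call:
move_arm --plan '[[[0, 0, -3], [0, 0, 0], 0.6], [[0, 0, 0], [0, 0, 0], 0.6], [[0, 0, 0], [0, 0, 0], 0.6]]'

```text
clock: 7.22
eef_pos: [513.3, 406.4, 7.4]
tool_rot: [-3.142, -0.0, 2.165]
force: [0.3, -0.2, -0.3]
width: 51.2
gripper_force: 0.0
```

Call:
move_arm --plan '[[[0, 0, -3], [0, 0, 0], 0.6], [[0, 0, 0], [0, 0, 0], 0.6], [[0, 0, 0], [0, 0, 0], 0.6]]'

```text
clock: 7.6
eef_pos: [513.2, 406.3, 4.3]
tool_rot: [-3.141, -0.0, 2.165]
force: [0.0, -0.6, 0.8]
width: 51.0
gripper_force: 0.0
```

Call:
move_arm --plan '[[[0, 0, -3], [0, 0, 0], 0.6], [[0, 0, 0], [0, 0, 0], 0.6], [[0, 0, 0], [0, 0, 0], 0.6]]'

```text
clock: 7.98
eef_pos: [513.4, 406.6, 1.6]
tool_rot: [3.141, -0.0, 2.165]
force: [-0.3, 0.7, 2.4]
width: 51.1
gripper_force: 0.9
```

Call:
move_arm --plan '[[[0, 0, -3], [0, 0, 0], 0.6], [[0, 0, 0], [0, 0, 0], 0.6], [[0, 0, 0], [0, 0, 0], 0.6]]'

```text
clock: 8.35
eef_pos: [513.6, 406.6, -1.4]
tool_rot: [3.141, -0.0, 2.165]
force: [1.0, 0.1, 3.0]
width: 50.8
gripper_force: 1.5
```

Call:
move_arm --plan '[[[0, 0, -3], [0, 0, 0], 0.6], [[0, 0, -3], [0, 0, 0], 0.6], [[0, 0, 0], [0, 0, 0], 0.6], [[0, 0, 0], [0, 0, 0], 0.6]]'

```text
clock: 8.85
eef_pos: [514.4, 407.2, -7.1]
tool_rot: [3.139, -0.0, 2.165]
force: [2.3, 1.3, 6.1]
width: 51.2
gripper_force: 2.9
```

Call:
move_arm --plan '[[[0, 0, -2], [0, 0, 0], 0.6], [[0, 0, 0], [0, 0, 0], 0.6], [[0, 0, 0], [0, 0, 0], 0.6]]'

```text
clock: 9.22
eef_pos: [514.9, 407.5, -8.7]
tool_rot: [3.138, -0.0, 2.164]
force: [2.4, 1.2, 6.5]
width: 51.2
gripper_force: 3.5
```

```bash
python3 - <<'E'
from h import *
b=cams.get_image("side")[200:280,260:365]
cv2.imwrite("pics/c6.png",cv2.resize(b,None,fx=7,fy=7,interpolation=cv2.INTER_CUBIC))
E
```

```text
(no output)
```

View pics/c6.png

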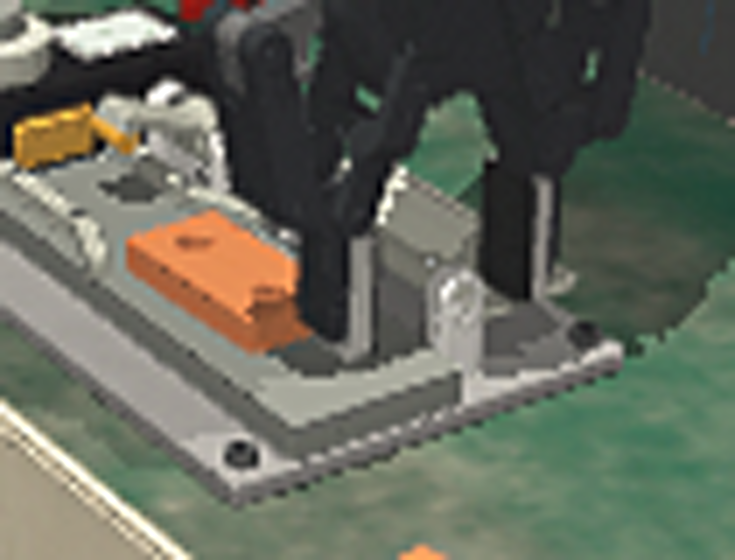

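The nose is clearly raised at about (170,105), the paddle is nearly level, and the fingertip at (345,355) is behind the link, which hasn't moved. I'll press slightly further and push.

Call:
move_arm --plan '[[[0, 0, -1], [0, 0, 0], 0.6], [[0, 0, 0], [0, 0, 0], 0.6], [[2.8, -4.15, 0], [0, 0, 0], 0.6], [[2.8, -4.15, 0], [0, 0, 0], 0.6], [[2.8, -4.15, 0], [0, 0, 0], 0.6], [[2.8, -4.15, 0], [0, 0, 0], 0.6]]'

```text
clock: 10.02
eef_pos: [522.2, 395.4, -9.2]
tool_rot: [3.138, -0.007, 2.167]
force: [-4.3, 7.3, 9.8]
width: 51.0
gripper_force: 5.0
```

Call:
move_arm --plan '[[[2.8, -4.15, 0], [0, 0, 0], 0.6], [[2.8, -4.15, 0], [0, 0, 0], 0.6], [[2.8, -4.15, 0], [0, 0, 0], 0.6], [[2.8, -4.15, 0], [0, 0, 0], 0.6]]'

```text
clock: 10.52
eef_pos: [533.2, 379.0, -9.2]
tool_rot: [3.138, -0.008, 2.167]
force: [-5.1, 6.9, 9.9]
width: 51.3
gripper_force: 5.3
```

```bash
cat >> h.py <<'E'
def report():
    from cell import status
    y=np.radians(-56.1);R=np.array([[np.cos(y),-np.sin(y)],[np.sin(y),np.cos(y)]])
    s=status.read_state();p=s['eef_pos'];print("tcp nest",np.round(R.T@(p[:2]-[587.3,354.3]),1),p[2].round(1),"F nest",np.round(R.T@s['force'][:2],1),s['force'][2].round(1))
    c=copper("side",cams.get_image("side"),(245,205,315,260))
    L=np.array([R.T@(onz("side",q,30)[:2]-[587.3,354.3]) for q in c])
    print("link front x at z30 (y,x):",np.round(L[L[:,0]>np.percentile(L[:,0],97)].mean(0),1),"max",L.max(0).round(1),"min",L.min(0).round(1))
E
python3 -c "
from h import *
report()
import cell
im=cv2.imread('pics/side0.png');c=copper('side',im,(245,205,315,260))
y=np.radians(-56.1);R=np.array([[np.cos(y),-np.sin(y)],[np.sin(y),np.cos(y)]])
L=np.array([R.T@(onz('side',q,30)[:2]-[587.3,354.3]) for q in c]);print('start',L.max(0),L.min(0))"
```

```text
tcp nest [-50.7 -31.1] -9.2 F nest [-8.6 -0.4] 9.9
link front x at z30 (y,x): [20.9  0.5] max [21.1 26.7] min [-54.3 -12.9]
start [-9.00823989 28.73154622] [-82.89232164 -11.77807511]
```

Call:
move_arm --plan '[[[2.8, -4.15, 0], [0, 0, 0], 0.6], [[2.8, -4.15, 0], [0, 0, 0], 0.6], [[2.8, -4.15, 0], [0, 0, 0], 0.6], [[2.8, -4.15, 0], [0, 0, 0], 0.6], [[2.8, -4.15, 0], [0, 0, 0], 0.6], [[2.8, -4.15, 0], [0, 0, 0], 0.6]]'

```text
clock: 11.32
eef_pos: [549.8, 354.4, -9.2]
tool_rot: [3.139, -0.008, 2.167]
force: [-5.1, 6.6, 10.2]
width: 51.1
gripper_force: 5.8
```

```bash
python3 -c "
from h import *
report()"
```

```text
tcp nest [-20.9 -31.1] -9.2 F nest [-8.3 -0.6] 10.2
link front x at z30 (y,x): [51. -1.] max [51.2 26.4] min [-25.4 -13.4]
```

Link front is now at x≈51, so about 9 mm remain.

Call:
move_arm --plan '[[[1.7, -2.5, 0], [0, 0, 0], 0.6], [[1.7, -2.5, 0], [0, 0, 0], 0.6], [[0.6, -0.8, 0], [0, 0, 0], 0.6], [[0.6, -0.8, 0], [0, 0, 0], 0.6], [[0, 0, 0], [0, 0, 0], 0.6]]'

```text
clock: 12.0
eef_pos: [553.9, 348.1, -9.2]
tool_rot: [3.139, -0.008, 2.167]
force: [-6.2, 6.8, 11.0]
width: 50.6
gripper_force: 6.1
```

Call:
move_arm --plan '[[[0.6, -0.8, 0], [0, 0, 0], 0.6], [[0.6, -0.8, 0], [0, 0, 0], 0.6], [[0, 0, 0], [0, 0, 0], 0.6]]'

```text
clock: 12.38
eef_pos: [554.9, 346.6, -9.2]
tool_rot: [3.139, -0.008, 2.167]
force: [-6.1, 7.3, 10.9]
width: 51.3
gripper_force: 6.3
```

```bash
python3 -c "
from h import *
report()"
```

```text
tcp nest [-11.7 -31.2] -9.2 F nest [-9.5 -1. ] 10.9
link front x at z30 (y,x): [60.5  9.1] max [60.7 25.2] min [-16.1 -12.5]
```

Call:
move_arm --plan '[[[0.6, -0.8, 0], [0, 0, 0], 0.6], [[0.6, -0.8, 0], [0, 0, 0], 0.6], [[0, 0, 0], [0, 0, 0], 0.6]]'

```text
clock: 12.8
eef_pos: [555.1, 346.3, -9.2]
tool_rot: [3.139, -0.01, 2.168]
force: [-7.0, 8.0, 11.3]
width: 51.3
gripper_force: 7.2
```

Call:
move_arm --plan '[[[0.6, -0.8, 0], [0, 0, 0], 0.6], [[0.6, -0.8, 0], [0, 0, 0], 0.6], [[0, 0, 0], [0, 0, 0], 0.6]]'

```text
clock: 13.18
eef_pos: [555.1, 346.2, -9.2]
tool_rot: [3.139, -0.012, 2.17]
force: [-10.5, 10.9, 11.0]
width: 51.3
gripper_force: 8.7
```

```bash
python3 -c "
from h import *
report()"
```

```text
tcp nest [-11.3 -31.2] -9.2 F nest [-14.9  -2.6] 11.0
link front x at z30 (y,x): [61.4  1.3] max [62.1 25.2] min [-16.1 -12.5]
```

TCP has stopped at the contact and the force is rising, so the link is home. I'll back off, then let the clip down gently.

Call:
move_arm --plan '[[[-2.8, 4.15, 0], [0, 0, 0], 0.6], [[-2.8, 4.15, 0], [0, 0, 0], 0.6], [[0, 0, 0], [0, 0, 0], 0.6], [[0, 0, 3], [0, 0, 0], 0.6], [[0, 0, 3], [0, 0, 0], 0.6], [[0, 0, 3], [0, 0, 0], 0.6], [[0, 0, 4], [0, 0, 0], 0.6], [[0, 0, 20], [0, 0, 0], 0.6], [[0, 0, 50], [0, 0, 0], 0.6], [[0, 0, 20], [0, 0, 0], 0.6]]'

```text
clock: 14.48
eef_pos: [556.9, 346.4, 96.4]
tool_rot: [3.136, -0.0, 2.164]
force: [0.4, 0.0, -0.5]
width: 51.3
gripper_force: 0.0
```

```bash
python3 -c "
from h import *
report()
y=np.radians(-56.1);R=np.array([[np.cos(y),-np.sin(y)],[np.sin(y),np.cos(y)]])
print('button nest',R.T@(np.array([641.4,290.1])-[587.3,354.3]))
im=cv2.imread('pics/top0.png')
c=[proj('top',np.array([641.4,290.1,z])) for z in(50,65)];print(c)
g=cv2.cvtColor(im,cv2.COLOR_BGR2GRAY)[130:155,340:365];cv2.imwrite('/tmp/b.png',g)
gg=cv2.resize(g,None,fx=8,fy=8,interpolation=cv2.INTER_CUBIC)
ci=cv2.HoughCircles(gg,cv2.HOUGH_GRADIENT,1,40,param1=80,param2=20,minRadius=20,maxRadius=90);print((ci[0]/8+[340,130,0])[:4])
"
```

```text
tcp nest [-10.4 -29.6] 96.4 F nest [0.2 0.3] -0.5
link front x at z30 (y,x): [60.   3.8] max [60.4 25.2] min [-16.5 -13.6]
button nest [83.4607991   9.09642863]
[array([351.19718909, 142.7560088 ]), array([351.59520343, 141.15266228])]
[[351.5625 142.6875   8.6875]]
```

The link is clamped home and the tool is clear. I'll shut the gripper and move over the button.

Call:
move_arm --plan '[[[0, 0, 30], [0, 0, 0], 0], [[20, -13, 0], [0, 0, 0], 0], [[32, -22, 0], [0, 0, 0], 0], [[32, -21, 0], [0, 0, 0], 0], [[0, 0, 0], [0, 0, 0], 0], [[0, 0, 0], [0, 0, 0], 0], [[0, 0, 0], [0, 0, 0], 0]]'

```text
clock: 15.4
eef_pos: [637.7, 290.5, 122.3]
tool_rot: [-3.141, -0.001, 2.167]
force: [-0.5, -0.5, -0.1]
width: -0.1
gripper_force: 0.0
```

```bash
python3 -c "
from h import *
report()
print([onz('top',(351.56,142.69),z) for z in (52,56)])
b=cams.get_image('side')[165:255,225:315]
cv2.imwrite('pics/c7.png',cv2.resize(b,None,fx=6,fy=6,interpolation=cv2.INTER_CUBIC))
from cell import status
s=status.read_state();p=s['eef_pos'];print(p,s['width'],proj('side',p),(proj('side',p)-[225,165])*6)
"
```

```text
tcp nest [81.1  6.3] 122.3 F nest [ 0.2 -0.7] -0.1
link front x at z30 (y,x): [60.2 -0.4] max [60.4 25.2] min [-16.5 -14.4]
[array([641.08391023, 289.43779484,  52.        ]), array([640.1669982 , 289.66926764,  56.        ])]
[638.15176922 290.25386664 122.51874384] -0.05419245696669873 [259.22779897 174.82123345] [205.36679383  58.92740068]
```

View pics/c7.png

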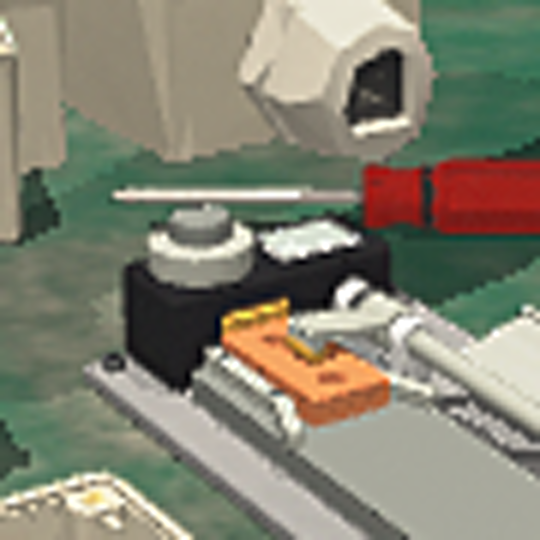

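The link is fully home, with the nose resting on it at about (330,325) and the button out at (200,222). I'll centre on the button and press.

Call:
move_arm --plan '[[[3, -0.5, -30], [0, 0, 0], 0], [[0, 0, -20], [0, 0, 0], 0], [[0, 0, 0], [0, 0, 0], 0], [[0, 0, -4], [0, 0, 0], 0], [[0, 0, -4], [0, 0, 0], 0], [[0, 0, 0], [0, 0, 0], 0]]'

```text
clock: 16.25
eef_pos: [642.1, 288.7, 64.6]
tool_rot: [3.141, 0.0, 2.165]
force: [-0.2, 0.6, -0.0]
width: -0.1
gripper_force: 0.0
```

Call:
move_arm --plan '[[[0, 0, -3], [0, 0, 0], 0], [[0, 0, -3], [0, 0, 0], 0], [[0, 0, 0], [0, 0, 0], 0], [[0, 0, 0], [0, 0, 0], 0]]'

```text
clock: 16.75
eef_pos: [642.1, 288.7, 58.4]
tool_rot: [3.142, -0.0, 2.165]
force: [-0.2, -0.3, -0.4]
width: 0.3
gripper_force: 0.0
```

Call:
move_arm --plan '[[[0, 0, -3], [0, 0, 0], 0], [[0, 0, 0], [0, 0, 0], 0], [[0, 0, 0], [0, 0, 0], 0]]'

```text
clock: 17.12
eef_pos: [642.1, 288.7, 55.4]
tool_rot: [-3.142, -0.0, 2.165]
force: [0.1, -0.1, 0.8]
width: -0.0
gripper_force: 0.0
```

Call:
move_arm --plan '[[[-0.5, 0.5, -3], [0, 0, 0], 0], [[0, 0, -3], [0, 0, 0], 0], [[0, 0, 0], [0, 0, 0], 0], [[0, 0, 0], [0, 0, 0], 0]]'

```text
clock: 17.62
eef_pos: [641.6, 289.2, 49.4]
tool_rot: [-3.142, -0.0, 2.165]
force: [0.5, 0.2, -1.0]
width: 0.2
gripper_force: 0.0
```

Call:
move_arm --plan '[[[0, 0, -3], [0, 0, 0], 0], [[0, 0, 0], [0, 0, 0], 0], [[0, 0, 0], [0, 0, 0], 0]]'

```text
clock: 18.0
eef_pos: [641.6, 289.2, 46.4]
tool_rot: [-3.142, -0.0, 2.165]
force: [0.1, 0.6, -0.5]
width: -0.2
gripper_force: 0.0
```

Call:
move_arm --plan '[[[0, 0, -3], [0, 0, 0], 0], [[0, 0, 0], [0, 0, 0], 0], [[0, 0, 0], [0, 0, 0], 0]]'

```text
clock: 18.38
eef_pos: [641.6, 289.2, 43.3]
tool_rot: [-3.142, -0.0, 2.165]
force: [-0.6, -0.4, -0.0]
width: 0.1
gripper_force: 0.0
```

Call:
move_arm --plan '[[[0, 0, -3], [0, 0, 0], 0], [[0, 0, 0], [0, 0, 0], 0], [[0, 0, 0], [0, 0, 0], 0]]'

```text
clock: 18.75
eef_pos: [641.6, 289.2, 40.3]
tool_rot: [-3.142, -0.0, 2.165]
force: [-0.6, -0.0, -0.2]
width: -0.1
gripper_force: 0.0
```

Call:
move_arm --plan '[[[0, 0, -3], [0, 0, 0], 0], [[0, 0, 0], [0, 0, 0], 0], [[0, 0, 0], [0, 0, 0], 0]]'

```text
clock: 19.12
eef_pos: [641.9, 289.4, 37.7]
tool_rot: [3.141, -0.0, 2.165]
force: [0.6, 0.4, 2.0]
width: 0.4
gripper_force: 0.9
```

Call:
move_arm --plan '[[[0, 0, -2], [0, 0, 0], 0], [[0, 0, 0], [0, 0, 0], 0], [[0, 0, 0], [0, 0, 0], 0]]'

```text
clock: 19.5
eef_pos: [641.8, 289.4, 35.7]
tool_rot: [3.141, -0.0, 2.165]
force: [0.8, -1.0, 2.8]
width: 0.0
gripper_force: 1.6
```

Call:
move_arm --plan '[[[0, 0, -2], [0, 0, 0], 0], [[0, 0, -1], [0, 0, 0], 0], [[0, 0, 0], [0, 0, 0], 0], [[0, 0, 0], [0, 0, 0], 0]]'

```text
clock: 20.0
eef_pos: [641.9, 289.4, 33.2]
tool_rot: [3.141, 0.0, 2.165]
force: [-0.9, -1.1, 7.5]
width: 0.3
gripper_force: 3.8
```

Call:
move_arm --plan '[[[0, 0, -1.5], [0, 0, 0], 0], [[0, 0, 0], [0, 0, 0], 0], [[0, 0, 0], [0, 0, 0], 0]]'

```text
clock: 20.38
eef_pos: [642.0, 289.4, 33.1]
tool_rot: [3.141, 0.001, 2.164]
force: [-2.7, -2.5, 15.2]
width: 0.3
gripper_force: 7.4
```

Call:
move_arm --plan '[[[0, 0, -1.5], [0, 0, 0], 0], [[0, 0, 0], [0, 0, 0], 0], [[0, 0, 0], [0, 0, 0], 0]]'

```text
clock: 20.75
eef_pos: [642.0, 289.4, 33.0]
tool_rot: [3.14, 0.001, 2.164]
force: [-5.1, -2.8, 21.6]
width: 0.3
gripper_force: 11.1
```

The button has reached its hard stop after about 5 mm of travel. I'll withdraw.

Call:
move_arm --plan '[[[0, 0, 3], [0, 0, 0], 0], [[0, 0, 4], [0, 0, 0], 0], [[0, 0, 20], [0, 0, 0], 0], [[0, 0, 50], [0, 0, 0], 0], [[0, 0, 30], [0, 0, 0], 0], [[0, 0, 0], [0, 0, 0], 0], [[0, 0, 0], [0, 0, 0], 0]]'

```text
clock: 21.62
eef_pos: [640.8, 288.5, 135.8]
tool_rot: [-3.14, 0.0, 2.165]
force: [0.4, -0.3, -0.2]
width: 0.3
gripper_force: 0.0
```

```bash
python3 -c "
from h import *
report()
a=cv2.imread('pics/c7.png');b=cv2.resize(cams.get_image('side')[165:255,225:315],None,fx=6,fy=6,interpolation=cv2.INTER_CUBIC)
d=cv2.absdiff(a,b).max(2);print('changed px near button',(d[190:290,140:260]>40).sum(),'clip/link',(d[270:440,190:420]>40).sum())
from cell import ctrl
print(ctrl.finish_job())"
```

```text
tcp nest [84.5  7.7] 135.8 F nest [0.5 0.2] -0.2
link front x at z30 (y,x): [60.2 -0.4] max [60.4 25.2] min [-16.5 -14.4]
changed px near button 323 clip/link 51
the job is handed in; nothing more can be done
None
```

The job is handed in at about 22 s: the link was pushed home and clamped under the clip, and the test button was pressed to its stop and let go. The final image showed the link home, but button release wasn't separately confirmed and no verdict was returned.

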